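Gauge the terminal and present the module for inspection

TASK

Put the slim gauge pin from the wooden stand into the round terminal opening of the grey module, pushed fully home with its collar flush on the module, and let go of the pin. Then take the module by its upright grip plate, lift it straight out of its cradle to about 12 cm above where it sat, with the pin still seated in it, and keep it level throughout so that it can be inspected. Finish while holding it there steady and level in the air; leave the stout pin and the other things on the bench where they are.

Things in the scene. Friction and masses are not known exactly. Their poses are not given: they have to be found in the camera images.
- module: Loose grey plastic module, 0.3 to 0.6 kg, a block 150 (own x) x 64 (own y) x 40 mm high, resting level in the cradle with its underside 20 mm above the table, turned any way in the plane. Origin: centre of its underside; z up. A black grip plate stands up in the middle of its top; near its +x end is the round opening, near its -x end two steel screw heads 16 mm wide, 5 mm high.
- opening (a point): Centre of the mouth of the terminal opening, in the module's top face (40 mm above its underside), 55 mm from the module's centre along its +x. Round hole of 9.5 mm diameter with a small chamfer, 33 mm deep, straight down.
- handle_top (a point): Centre of the top edge of the module's upright black grip plate, 92 mm above the module's underside; same axes as the module. The plate is 40 mm along the module's x, 14 mm thick along its y (pinch it across this) and stands 52 mm above the block's top face.
- cradle: Fixed metal cradle under the module: base plate 176 x 90 mm, two cross rails with tops 20 mm above the table (the module rests on them), low lips around the module reaching 26 mm above the table, with about 3 mm play. Origin: centre of its underside on the table; its x is the module's long direction.
- stand: Fixed wooden gauge stand, 50 (own x) x 130 (own y) x 40 mm high, with two 12 mm holes 35 mm deep at own y = +35 and -35 mm, in which the two pins stand; either pin may be in either hole. Origin: centre of its underside on the table.
- slim_pin: Slim gauge pin, loose, 45 g, upright in one hole of the stand: steel shank 8 mm diameter down to 30 mm below the origin (tapered foot), collar 22 mm diameter from 0 to 4 mm above it, then a slender round grip 12 mm diameter up to 44 mm above it. Origin: on its axis at the collar's underside, which rests on the stand's top (fully home: on the module's top). z up along the axis.
- slim_pin_tip (a point): Foot of the slim pin's shank, on its axis, 30 mm below its origin.
- stout_pin: The other, stout gauge pin, to be left alone: collar 26 mm diameter, short thick grip 20 mm diameter up to 26 mm above its origin; shank 10 mm, too thick for the opening. Origin on its axis at the collar's underside.
- screwdriver: Bystander: screwdriver with a grey handle lying on the bench beyond the work.
- dish: Bystander: small steel dish, 84 mm wide, 22 mm high, to the robot's right.
- jar: Bystander: small amber glass jar with a white cap, 54 mm wide, 70 mm high, to the robot's left; origin at the centre of its underside.
There are look-alikes about, which are no part of the job. There is more than one size of the module; the job needs the middle-sized.

How it is judged:
On the way, in this order (a step that is already met when the one before it is completed fails the run):
1. the slim pin is fully home in the opening and let go, the module still sitting in its cradle (horizontal distance between slim_pin and opening below 0.004 m and z of slim_pin in the frame of module between 0.036 and 0.043 m and angle between the z axis of slim_pin and the z axis of module, either way round below 0.12 rad and contact force between the fingers and slim_pin below 0.1 N and contact force between module and cradle above 0.5 N and distance of module from where it was at the start of the episode below 0.015 m), for 0.2 s.
2. the module, with the pin seated in it, is held steady and level in the air, clear of the cradle (horizontal distance between slim_pin and opening below 0.004 m and z of slim_pin in the frame of module between 0.036 and 0.043 m and angle between the z axis of slim_pin and the z axis of module, either way round below 0.12 rad and height (world z) of module between 0.09 and 0.3 m and angle between module's own z axis and vertical below 0.09 rad and linear speed of module below 0.03 m/s and angular speed of module below 0.15 rad/s and contact force between the fingers and module above 1 N and contact force between module and cradle below 0.05 N and contact force between module and stand below 0.05 N and contact force between the fingers and slim_pin below 0.2 N), for 0.3 s.
At the end, for the whole second after the job is handed in: The fingers hold the module still (under 30 mm/s, 0.15 rad/s) and level (within 5 degrees), its underside 90 to 300 mm above the table, clear of cradle and stand; the slim pin is still home in the opening (collar within 3 mm of the top face) and not touched by the fingers (all of step 2); the arm keeps its last pose, push and grip.
It fails at once if the module is tipped more than 15 degrees (angle between module's own z axis and vertical above 0.26 rad).
It fails at once if the stout pin is moved more than 25 mm (distance of stout_pin from where it was at the start of the episode above 0.025 m).
It fails at once if the screwdriver is moved more than 25 mm (distance of screwdriver from where it was at the start of the episode above 0.025 m).
It fails at once if the dish is moved more than 25 mm (distance of dish from where it was at the start of the episode above 0.025 m).
It fails at once if the jar is moved more than 25 mm (distance of jar from where it was at the start of the episode above 0.025 m).
It also fails if it takes over 59 s, if anything falls off the work surface, if the arm or the gripper's body presses on something with over 40 N, if the wrist force passes 120 N, or if a joint passes its speed limit or range.

ROBOT

A 7-joint arm with a two-finger parallel gripper is mounted at the origin on the work surface. World frame = base frame: x ahead of the robot, y to its left, z up, the work surface at z = 0. Lengths are in m, angles in rad, forces in N, time in s.
With the tool pointing down it reaches from about 0.35 to 0.9 m from the base axis. Payload 19.9 kg.
Tool frame: the origin (TCP) lies between the finger pads; the fingertips stand 14 mm ahead of it and the grasp point (between the pads) lies 5 mm behind it; y points along the fingers, x is the direction in which the jaws open and shut, and the axes are right-handed (so a half turn about y gives the same grasp; the last joint's range is limited). The gripper opens to 94 mm and grips with 3 to 60 N. Pads are 16 mm wide; open, the fingers measure 119 mm over their backs; the gripper's body (75 mm by 177 mm) begins 78 mm behind the grasp point.
Start: joints at [1.093, 0.417, -0.01, 1.614, 0.005, 1.111, -0.053], TCP at [0.264, -0.566, 0.219] pointing down, gripper open.
Joint ranges: [-2.81, 2.81], [-0.39, 2.02], [-1.27, 1.25], [0.06, 2.57], [-1.19, 4.33], [0.19, 2], [-2.82, 2.82]. Speed limits (rad/s): [1.89, 1.89, 2.39, 2.39, 3.01, 3.01, 3.01].

INTERFACE

Orientations are given as a unit quaternion [w, x, y, z].
In Python, from rig import arm, viewer gives the robot as it stands.
- The arm moves only by the tool play_rows, never from a script. Its argument "increments" is a list of rows, each a list of 5 numbers: the shift along the world's x, y, z in cm, then the turn about the world's z in degrees, then the finger opening in cm, from 0 to 9.4. A call has 1 to 12 rows; each row shifts and turns the commanded pose from where the row before left it; what a row does not reach is not made up. A row lasts 1/8 s, in which the tool goes at most 62.5 mm and 10.7 degrees, less where a joint would pass 70% of its speed; a pose out of reach is approached as far as the arm can. A call is refused whole if a number of a shift passes 6.25 or a number of a turn 10.7, either way. A call with a gripper value outside its range is refused whole. The fingers move at their own pace and stop on an object; "force" is the grip in N (left out, the last holds). Time passes only in rows, so rows that do not move let the fingers close. It gives the time, the measured TCP pose, the force and the opening at its end, in the units of the state.
- arm.observe(): the state, without advancing time (a new reading comes with each control period).
- viewer.grab_frame(name): name is "scene" or "top"; returns (picture, depth): 420x560x3 uint8, red, green, blue; 420x560 float32, m along the optical axis (not along the pixel's ray), 0 where there is no reading.
- viewer.calibration(name): a dict with "camera_matrix" (3x3 intrinsics, pixels), "distortion" ([k1, k2, p1, p2, k3] as OpenCV has them; the pictures are not rectified), "world_to_cam" (4x4, takes a point from world to camera coordinates). Camera axes: x right, y down, z forward; pixel columns grow to the right and rows downward; lengths in m; the calibration is good to about 2 mm. A picture is of the moment at which its call begins. calibration takes no time and is no camera call.
- arm.sign_off(): hands the job in, once; it reports no verdict.
The state is a dict: "t": time; "joint_positions": joint angles; "qd": joint speeds; "tau": joint torques, N m; "tcp_pos": TCP position; "ee_rot": TCP orientation; "ft_force": force on the tool from outside, world axes, zero at the start; "ft_torque": the same for the moment, N m; "grip_width": opening from 0.0 (shut) to 1.0 (fully open).
Only numpy, scipy, OpenCV 4.12 (cv2) and the standard library are available. Lean on these libraries where they do the work, as an engineer would, in place of code of your own. Each camera call takes 0.05 s, during which the arm holds its last target.

## Working session

There is one attempt and no reset: what is moved stays moved. The work goes in short steps, Python scripts to look and compute and a tool call to move; the robot and the scene stay as the last step left them, time stands still between calls to the robot, and variables do not carry over. Pictures are saved under pics/ and viewed, and the job is handed in when it is done.

Besides the shell and the picture viewer there is one more tool, called as name([rows], argument=value, ...), one row to a line, values as JSON. play_rows: Moves the arm, as the interface text tells. Its arguments: {"type":"object","properties":{"increments":{"type":"array"},"force":{"type":"number"}},"required":["increments"]}

```bash
ls; mkdir -p pics
python3 - <<'E'
from rig import arm, viewer
import cv2,numpy as np,pickle
s=arm.observe();print(s['t'],s['tcp_pos'],s['ee_rot'],s['grip_width'])
d={}
for n in('scene','top'):
    im,dep=viewer.grab_frame(n);c=viewer.calibration(n);d[n]=(im,dep,c)
    cv2.imwrite(f'pics/{n}0.png',im[:,:,::-1]);print(c)
pickle.dump(d,open('d0.pkl','wb'))
E
```

```text
pics
0.0 [ 0.26421424 -0.56600852  0.21882455] [ 0.59665659 -0.59625212  0.38018053 -0.37940359] 1.0039346174738966
{'camera_matrix': array([[422.87233413,   0.        , 280.1185389 ],
       [  0.        , 422.87233413, 209.13100102],
       [  0.        ,   0.        ,   1.        ]]), 'distortion': array([0.04368439, 0.        , 0.        , 0.        , 0.        ]), 'world_to_cam': array([[-0.80631015,  0.59144625,  0.00743467,  0.41988808],
       [ 0.42449955,  0.58737571, -0.68905001, -0.15149732],
       [-0.41190299, -0.552432  , -0.72467566,  1.39281385],
       [ 0.        ,  0.        ,  0.        ,  1.        ]])}
{'camera_matrix': array([[507.96514702,   0.        , 287.79929691],
       [  0.        , 507.96514702, 204.44323271],
       [  0.        ,   0.        ,   1.        ]]), 'distortion': array([-0.16922961,  0.        ,  0.        ,  0.        ,  0.        ]), 'world_to_cam': array([[ 0.02864494, -0.99948948,  0.01415056, -0.0148903 ],
       [-0.98845457, -0.03043013, -0.14843038,  0.53324222],
       [ 0.14878521, -0.0097354 , -0.98882161,  1.48830621],
       [ 0.        ,  0.        ,  0.        ,  1.        ]])}
```

View pics/scene0.png

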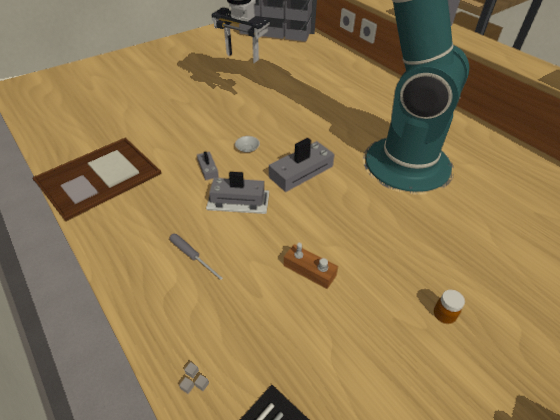

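View pics/top0.png

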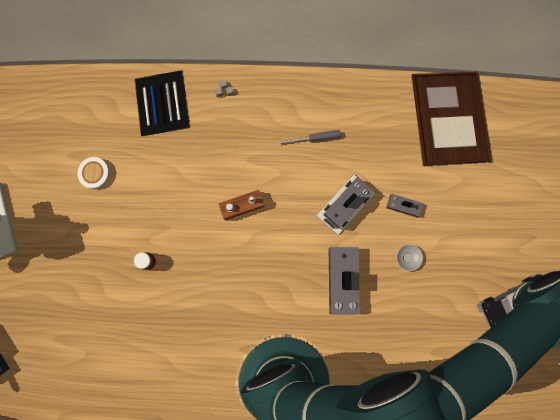

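The scene view shows three grey modules: large at (302,165), middle in the metal cradle at (237,194), and small at (207,166). In the top view they sit at (344,280), (347,204) and (405,205). The stand's two pins are at (299,250) and (323,265) in the scene view, and (252,200) and (232,208) in the top view. My candidates are the cradled module, and the slim, taller pin, which is probably scene (299,250) / top (252,200). I'll check both in close crops.

Run:
```python
import cv2,numpy as np,pickle
d=pickle.load(open('d0.pkl','rb'))
def crop(n,x,y,w,h,k): 
    return cv2.resize(d[n][0][y:y+h,x:x+w,::-1],None,fx=k,fy=k,interpolation=cv2.INTER_CUBIC)
a=crop('top',310,165,75,75,5);b=crop('top',210,180,75,50,5)
c=crop('scene',195,160,90,60,5) if 0 else crop('scene',200,160,75,60,5);e=crop('scene',275,230,75,60,5)
L=np.vstack([a[:375],np.zeros((0,375,3),np.uint8)])
cv2.imwrite('pics/c1.png',np.hstack([a,np.vstack([b,np.zeros((125,375,3),np.uint8)])]))
cv2.imwrite('pics/c2.png',np.hstack([c,e]))
```

```text
(no output)
```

View pics/c1.png

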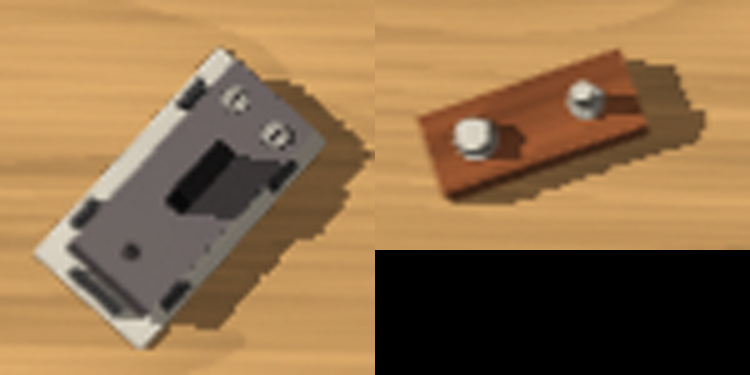

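View pics/c2.png

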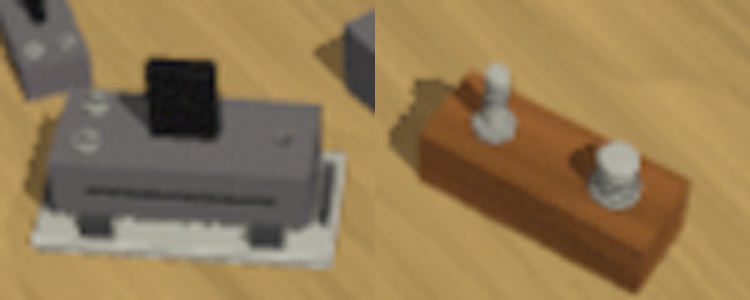

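```bash
cat > h.py <<'E'
import cv2,numpy as np
def rays(c,px):
    px=np.asarray(px,float).reshape(-1,1,2)
    u=cv2.undistortPoints(px,c['camera_matrix'],c['distortion'],criteria=(3,50,1e-9)).reshape(-1,2)
    W=c['world_to_cam'];R=W[:3,:3];o=-R.T@W[:3,3]
    d=np.c_[u,np.ones(len(u))]@R
    return o,d
def onplane(c,px,z):
    o,d=rays(c,px);return o+d*((z-o[2])/d[:,2])[:,None]
def tri(c1,p1,c2,p2):
    o1,d1=rays(c1,p1);o2,d2=rays(c2,p2);d1=d1[0]/np.linalg.norm(d1[0]);d2=d2[0]/np.linalg.norm(d2[0])
    A=np.c_[d1,-d2];s=np.linalg.lstsq(A,o2-o1,rcond=None)[0]
    a=o1+s[0]*d1;b=o2+s[1]*d2;return (a+b)/2,np.linalg.norm(a-b)
def proj(c,P):
    W=c['world_to_cam'];r=cv2.Rodrigues(W[:3,:3])[0]
    return cv2.projectPoints(np.asarray(P,float).reshape(-1,1,3),r,W[:3,3],c['camera_matrix'],c['distortion'])[0].reshape(-1,2)
def cloud(c,dep):
    h,w=dep.shape;g=np.stack(np.meshgrid(np.arange(w),np.arange(h)),-1).reshape(-1,2)
    o,d=rays(c,g);return (o+d*dep.reshape(-1,1)).reshape(h,w,3)
E
python3 - <<'E'
import pickle;from h import *
d=pickle.load(open('d0.pkl','rb'))
for n,(x0,x1,y0,y1) in {'top':(318,378,174,236)}.items():
    im,dep,c=d[n];P=cloud(c,dep)
    np.set_printoptions(linewidth=250)
    print((P[y0:y1:3,x0:x1:2,2]*1000).round().astype(int))
    print(im[208:224,328:346].mean(2).astype(int))
im,dep,c=d['scene'];print(im[182:195,248:266].mean(2).astype(int))
p=[(336.2,215.4)];q=[(256.6,187.8)]
print('hole',tri(d['top'][2],p,d['scene'][2],q),onplane(d['top'][2],p,.06),onplane(d['scene'][2],q,.06))
im,dep,c=d['top'];print((cloud(c,dep)[190:218:1,222:262:2,2]*1000).round().astype(int))
E
```

```text
Traceback (most recent call last):
  File "h.py", line 19, in cloud
    o,d=rays(c,g);return (o+d*dep.reshape(-1,1)).reshape(h,w,3)
        ~~~~^^^^^
  File "h.py", line 4, in rays
    u=cv2.undistortPoints(px,c['camera_matrix'],c['distortion'],criteria=(3,50,1e-9)).reshape(-1,2)
      ~~~~~~~~~~~~~~~~~~~^^^^^^^^^^^^^^^^^^^^^^^^^^^^^^^^^^^^^^^^^^^^^^^^^^^^^^^^^^^^
cv2.error: OpenCV(4.12.0) :-1: error: (-5:Bad argument) in function 'undistortPoints'
> Overload resolution failed:
>  - undistortPoints() got an unexpected keyword argument 'criteria'
>  - undistortPoints() got an unexpected keyword argument 'criteria'
```

```bash
sed -i "s/cv2.undistortPoints(px,c\['camera_matrix'\],c\['distortion'\],criteria=(3,50,1e-9))/cv2.undistortPointsIter(px,c['camera_matrix'],c['distortion'],None,None,(3,50,1e-9))/" h.py
python3 - <<'E'
import pickle;from h import *
d=pickle.load(open('d0.pkl','rb'))
for n,(x0,x1,y0,y1) in {'top':(318,378,174,236)}.items():
    im,dep,c=d[n];P=cloud(c,dep)
    np.set_printoptions(linewidth=250)
    print((P[y0:y1:3,x0:x1:2,2]*1000).round().astype(int))
    print(im[208:224,328:346].mean(2).astype(int))
im,dep,c=d['scene'];print(im[182:195,248:266].mean(2).astype(int))
p=[(336.2,215.4)];q=[(256.6,187.8)]
print('hole',tri(d['top'][2],p,d['scene'][2],q),onplane(d['top'][2],p,.06),onplane(d['scene'][2],q,.06))
im,dep,c=d['top'];print((cloud(c,dep)[190:218:1,222:262:2,2]*1000).round().astype(int))
E
```

```text
[[   3   -3   -8   -2   -1   -1    2   -6   -2    1   -2   -2   -1   -5   -1    2   -5   -4    5   -1    3    3    1    0    5   -9    0   -4    7   -1]
 [  -3   -3    3    0   -3   -2    4    0   -5   -2    0   -6   -2   -7    0    1   -7    7   17    5    1   -1   -2   -2   -2   -1    0    2    1    0]
 [  -3   -4   -6    2   -6    1   -5   -1   -4    0   -6   -4   -6    1   -3    8    8    9   53   58   59   60   -8   -6   -3   -1   -4   -5   -7   -5]
 [   3   -3  -10   -4    0   -3   -2    3   -3   -7   -7    1   -2    0   10   20   20   60   58   67   64   55   57   61   -2   -5    0   -7   -3   -6]
 [   0   -5    4   -2   -3   -9   -3   -4    3   -4   -3    0   -4   12   16   66   59   62   54   67   62   59   58   57   51    4    0    0   -2   -4]
 [   6    1    2   -3   -1    1   -2   -2    1   -2    2    8    7    8   59   57   60   57   63   54   62   58   54   58   59   57   53  -11   -2    5]
 [   1   -3   -4   -7    4    1   -3    1   -4   -5   11   14   17   55   61   55   58   56   56   54   61   59   54   65   65 1551   57   12   17   -2]
 [  -2    8   -2    3    5   
[... 6643 characters left out ...]
   43   44   43   36   34   42   41   40   29   13    4   -7   -6    2   -5    1]
 [  37   33   38   41   40   39   39   38   38   39   41 1551   16   -1   10   -5   -1   -6    2    0]
 [  43   40   37   45   38   33   38   33   37   28    9    3    0   -1   -3   -5    8    0    2   -2]
 [  44   38   42   38   31   38   36   34   18   14   -1   -1   -5    1    0    0    0   -5   -6    2]
 [  42   32   37   38   41   37   34   15    1   -3   -3   -8   -5   -2   -8   -5   -5   -4    2   -1]
 [  35   44   37   43   32   26   12   -1   -7   -2   -6    2   -2    2   -3    4    2   -1   -3   -1]
 [  34   40   42   36   21    5   -6   -3   -1    4    1    3   -6   -4   -2   -3   -3   -2   -3   -3]]
```

Run:
```python
import pickle;from h import *
d=pickle.load(open('d0.pkl','rb'))
im,dep,c=d['top'];K=8
print('cams',[ (rays(d[n][2],[(280,210)])[0]).round(3) for n in d])
x0,y0=310,165
def up(im,x0,y0,w,h): return cv2.resize(im[y0:y0+h,x0:x0+w],None,fx=K,fy=K,interpolation=cv2.INTER_CUBIC).astype(int)
def px(q,x0,y0): return (np.asarray(q,float)+.5)/K-.5+[x0,y0]
u=up(im,x0,y0,75,75);g=u.mean(2);sat=u.max(2)-u.min(2)
m=((g>88)&(g<116)&(sat<25)).astype(np.uint8)
m=cv2.morphologyEx(m,cv2.MORPH_OPEN,np.ones((9,9)))
cs=cv2.findContours(m,0,1)[0];k=max(cs,key=cv2.contourArea);hull=cv2.convexHull(k)[:,0]
W=onplane(c,px(hull,x0,y0),.06)[:,:2]
r=cv2.minAreaRect((W*1000).astype(np.float32));print('rect',r)
bx=cv2.boxPoints(r);print(bx.round(1))
# hole
gi=im.astype(float).mean(2)
w=np.clip(103.5-gi[211:219,332:341],0,None);w[w<3]=0
yy,xx=np.mgrid[211:219,332:341];hp=((w*xx).sum()/w.sum(),(w*yy).sum()/w.sum())
print('hole top',hp,onplane(c,[hp],.06))
# handle black top
P=cloud(c,dep);mk=(P[...,2]>.085)&(P[...,2]<.13);mk[:, :320]=0;mk[:,375:]=0;mk[:180]=0;mk[225:]=0
dk=(g<28)&(sat<20);n_,l,st,ce=cv2.connectedComponentsWithStats(dk.astype(np.uint8))
for i in range(1,n_):
    if st[i,4]>500: print('dark',st[i],px(ce[i],x0,y0),onplane(c,[px(ce[i],x0,y0)],.112))
v=u.copy().astype(np.uint8)[:,:,::-1].copy();cv2.drawContours(v,[k],-1,(0,0,255),1);cv2.drawContours(v,cs,-1,(0,255,255),1)
B=proj(c,np.c_[bx/1000,np.full(4,.06)]);cv2.polylines(v,[((B-[x0,y0]+.5)*K-.5).astype(int)],True,(0,255,0),1)
cv2.imwrite('pics/m1.png',v)
s=up(d['scene'][0],280,235,65,55)
cv2.imwrite('pics/p1.png',np.hstack([s[:, :,::-1].astype(np.uint8)[:400,:400],up(im,225,185,50,50)[:400,:,::-1].astype(np.uint8)]))
```

```text
cams [array([0.977, 0.61 , 0.902]), array([0.306, 0.016, 1.551])]
rect ((541.5645141601562, -182.30076599121094), (75.5415267944336, 150.29122924804688), 48.589168548583984)
[[ 460.2 -160.9]
 [ 572.9 -260.3]
 [ 622.9 -203.7]
 [ 510.2 -104.3]]
hole top (np.float64(335.83931218499845), np.float64(214.90453602134593)) [[ 0.50342863 -0.14227807  0.06      ]]
dark [ 270  228  104  112 4162] [349.71807424 200.0924135 ] [[ 0.54076068 -0.1762935   0.112     ]]
```

View pics/m1.png

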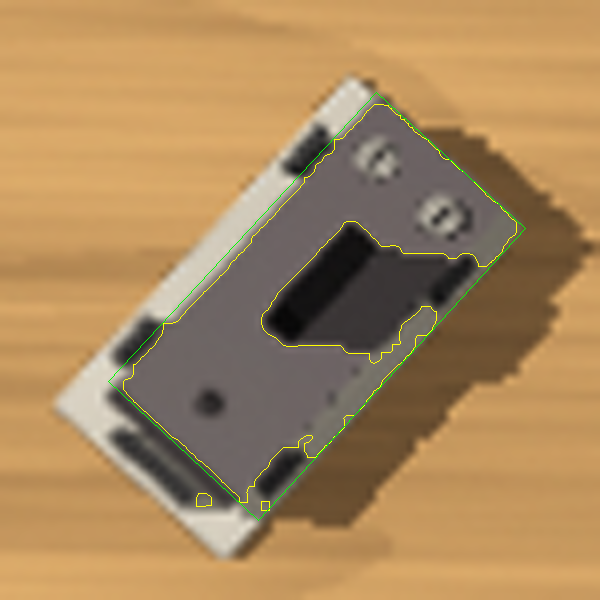

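View pics/p1.png

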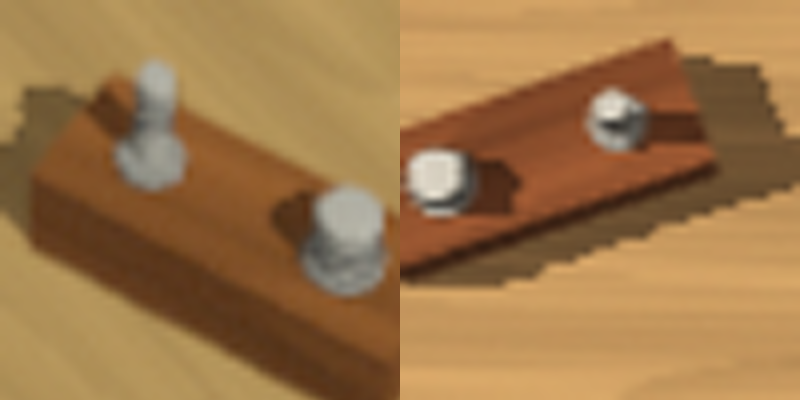

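The crops confirm the choice. The module is the one in the cradle, with its hole at top (335.8,214.9) and its black plate centred near top (350,200). The slim pin is the thin one at top (252,199) / scene (299,245-255). Next I'll measure the pin and the module's yaw.

Run:
```python
import pickle;from h import *
from scipy.spatial.transform import Rotation as R
d=pickle.load(open('d0.pkl','rb'));T=d['top'];S=d['scene'];K=8
def comps(im,x0,y0,w,h):
    u=cv2.resize(im[y0:y0+h,x0:x0+w],None,fx=K,fy=K,interpolation=cv2.INTER_CUBIC).astype(int)
    sat=u.max(2)-u.min(2);m=((sat<45)).astype(np.uint8);return u,m
for n,b in (('top',(243,190,20,18)),('scene',(290,238,18,24))):
    u,m=comps(d[n][0],*b);n_,l,st,ce=cv2.connectedComponentsWithStats(m)
    for i in range(1,n_):
        if st[i,4]<500: continue
        print(n,st[i][:4]/K+[b[0],b[1],0,0],(ce[i]+.5)/K-.5+[b[0],b[1]])
        # row-wise extents
        for r in range(st[i,1],st[i,1]+st[i,3],6):
            xs=np.where(l[r]==i)[0];print(round((r+.5)/K-.5+b[1],2),((xs[[0,-1]]+.5)/K-.5+b[0]).round(2),end=' | ')
        print()
print('pintop',tri(T[2],[(251.1,197.8)],S[2],[(299.2,244.2)]))
# screws
for n,(x0,y0,w,h) in (('top',(350,178,20,20)),('scene',(208,172,20,24))):
    g=d[n][0][y0:y0+h,x0:x0+w].astype(float).mean(2);
m=(361.0,188.3);print('screwmid',onplane(T[2],[m],.065))
s=R.from_quat([-.59625212,.38018053,-.37940359,.59665659]).as_matrix();print('tool axes\n',s.round(3))
# long edge: gradient location along scans perpendicular, left edge in top
g=T[0].astype(float)
im=T[0]; sat=(im.max(2).astype(int)-im.min(2)); gm=im.astype(float).mean(2)
```

```text
top [248.625 196.5     8.125   7.25 ] [251.99799724 199.76084254]
196.06 [250.94 251.44] | 196.81 [249.44 253.44] | 197.56 [248.94 254.69] | 198.31 [248.69 255.44] | 199.06 [248.56 255.94] | 199.81 [248.19 255.81] | 200.56 [248.44 255.69] | 201.31 [248.81 255.31] | 202.06 [249.06 254.81] | 202.81 [250.19 253.94] | 
scene [294.25  242.625   8.875  16.125] [298.49356587 251.21785049]
242.19 [298.69 298.69] | 242.94 [297.44 300.31] | 243.69 [297.06 301.06] | 244.44 [296.81 301.19] | 245.19 [296.69 301.31] | 245.94 [296.56 301.31] | 246.69 [296.69 301.31] | 247.44 [296.69 301.19] | 248.19 [296.56 301.19] | 248.94 [296.06 301.06] | 249.69 [295.94 301.06] | 250.44 [295.81 300.94] | 251.19 [295.31 301.06] | 251.94 [294.44 301.56] | 252.69 [294.19 302.06] | 253.44 [293.94 302.31] | 254.19 [293.94 302.56] | 254.94 [294.19 302.44] | 255.69 [294.44 302.31] | 256.44 [294.81 302.19] | 257.19 [295.44 301.56] | 257.94 [296.94 299.94] | 
pintop (array([0.54335828, 0.10953017, 0.08208279]), np.float64(0.0003089306528193546))
screwmid [[ 0.58519858 -0.21619229  0.065     ]]
tool axes
 [[ 0.423 -0.001  0.906]
 [-0.906  0.001  0.423]
 [-0.001 -1.    -0.   ]]
```

play_rows([
  [1.7,4.2,0,7,9.4],
  [1.7,4.2,0,7,6],
  [1.7,4.2,0,7,4],
  [1.7,4.2,0,7,4],
  [1.7,4.2,0,7,4],
  [1.7,4.2,0,7,4],
  [1.7,4.2,0,7,4],
  [1.7,4.2,0,7,4],
  [1.7,4.2,0,7,4],
  [1.7,4.2,0,7,4],
  [1.7,4.2,0,7,4],
  [1.7,4.2,0,7,4],
], force=15)

```text
t: 1.6
tcp_pos: [0.4686, -0.0609, 0.2194]
ee_rot: [-0.697, 0.697, 0.118, -0.118]
ft_force: [-0.3, -1.1, -0.3]
grip_width: 0.426
```

Run:
```python
import pickle;from h import *
d=pickle.load(open('d0.pkl','rb'));T=d['top'];S=d['scene']
for z in(.040,.042,.044): print(z,onplane(T[2],[(252.0,199.9)],z),onplane(S[2],[(298.25,254.4)],z))
print(tri(T[2],[(252.0,199.9)],S[2],[(298.25,254.4)]))
print('top at .084',onplane(T[2],[(251.1,197.8)],.084),onplane(S[2],[(299.1,244.2)],.084))
for P in ((.543,.109,.084),(.543,.109,.044)): print(proj(T[2],P),proj(S[2],P))
```

```text
0.04 [[0.54394777 0.10913605 0.04      ]] [[0.54350217 0.10875183 0.04      ]]
0.042 [[0.54363292 0.10901256 0.042     ]] [[0.54450718 0.10991524 0.042     ]]
0.044 [[0.54331807 0.10888906 0.044     ]] [[0.54551219 0.11107865 0.044     ]]
(array([0.54383465, 0.10910941, 0.04063794]), np.float64(3.59042178347997e-05))
top at .084 [[0.54315781 0.10929844 0.084     ]] [[0.54446999 0.11067208 0.084     ]]
[[251.19969317 197.85628669]] [[299.15133145 243.5001402 ]]
[[251.95896394 200.00340463]] [[298.52568131 253.40880453]]
```

play_rows([
  [1.5,3.4,0,6,4],
  [1.5,3.4,0,6,4],
  [1.5,3.4,0,6,4],
  [1.5,3.4,0,6,4],
  [1.5,3.4,0,5,4],
  [0,0,-3,0,4],
  [0,0,-3,0,4],
  [0,0,-2,0,4],
  [0,0,0,0,4],
])

```text
t: 2.72
tcp_pos: [0.5428, 0.1076, 0.1384]
ee_rot: [0.646, -0.646, -0.287, 0.289]
ft_force: [0.1, -0.5, 0.6]
grip_width: 0.427
```

```bash
cat > look.py <<'E'
import sys;from rig import arm,viewer
from h import *
from scipy.spatial.transform import Rotation as R
def st():
    s=arm.observe();q=s['ee_rot'];M=R.from_quat([q[1],q[2],q[3],q[0]]).as_matrix()
    print('t',s['t'],'tcp',s['tcp_pos'].round(4),'yaw',np.degrees(np.arctan2(M[1,0],M[0,0])).round(2),'yaxis',M[:,1].round(4),'F',s['ft_force'].round(2),'w',round(s['grip_width']*94,1));return s,M
def shot(tag,crops,k=6):
    out={}
    for n,(x,y,w,h) in crops.items():
        im,dep=viewer.grab_frame(n);out[n]=(im,dep,viewer.calibration(n))
        cv2.imwrite(f'pics/{tag}_{n}.png',cv2.resize(im[y:y+h,x:x+w,::-1],None,fx=k,fy=k,interpolation=cv2.INTER_CUBIC))
    return out
E
python3 - <<'E'
from look import *
st();shot('a',{'scene':(250,190,100,100),'top':(200,150,100,100)})
E
```

```text
t 2.725 tcp [0.5428 0.1076 0.1384] yaw 48.03 yaxis [-2.1e-03 -2.0e-04 -1.0e+00] F [ 0.15 -0.54  0.56] w 40.2
```

View pics/a_scene.png

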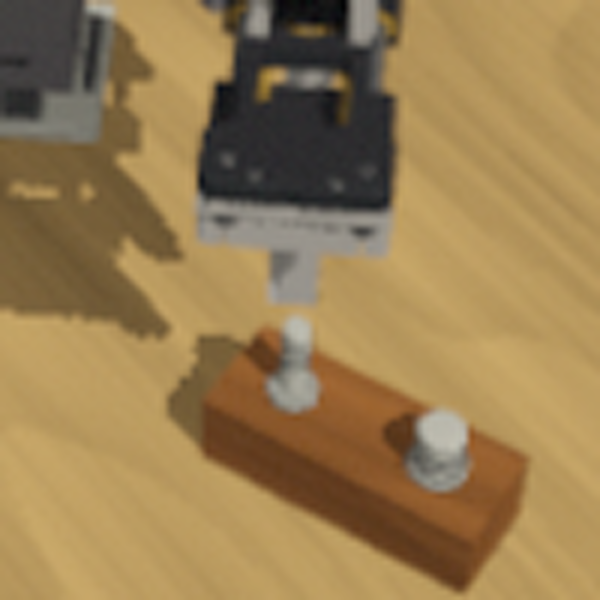

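View pics/a_top.png

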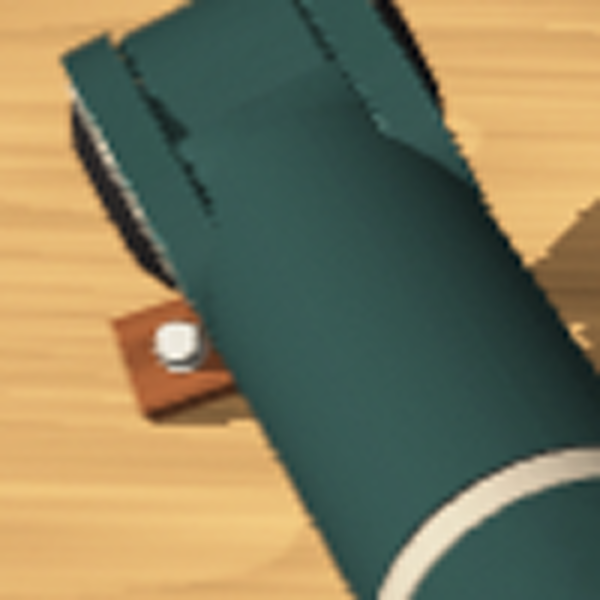

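play_rows([
  [0.1,0.15,-2,0,4],
  [0,0,-2,0,4],
  [0,0,-2,0,4],
  [0,0,-1.6,0,4],
  [0,0,0,0,4],
])

```text
t: 3.45
tcp_pos: [0.5436, 0.1092, 0.0621]
ee_rot: [0.646, -0.646, -0.287, 0.289]
ft_force: [-0.6, -0.0, 0.2]
grip_width: 0.425
```

Run:
```python
from look import *
st();shot('b',{'scene':(265,205,80,80)},7)
```

```text
t 3.45 tcp [0.5436 0.1092 0.0621] yaw 48.04 yaxis [-2.2e-03 -2.0e-04 -1.0e+00] F [-0.59 -0.02  0.17] w 39.9
```

View pics/b_scene.png

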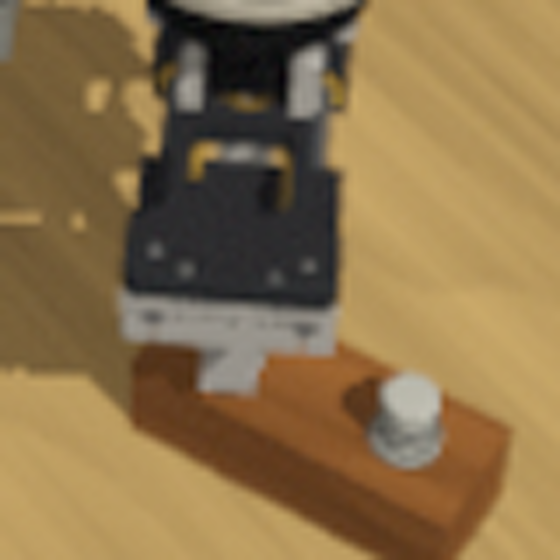

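The near finger hides the pin and is centred on its column (about 298). I'll close now.

play_rows([
  [0,0,0,0,2.5],
  [0,0,0,0,1.5],
  [0,0,0,0,0],
  [0,0,0,0,0],
  [0,0,0,0,0],
  [0,0,0,0,0],
  [0,0,0,0,0],
], force=20)

```text
t: 4.38
tcp_pos: [0.5446, 0.1092, 0.0637]
ee_rot: [-0.646, 0.646, 0.288, -0.288]
ft_force: [-1.2, -1.0, 5.5]
grip_width: 0.124
```

play_rows([
  [0,0,1,0,0],
  [0,0,2,0,0],
  [0,0,3,0,0],
  [0,0,3,0,0],
  [0,0,1,0,0],
  [0,0,0,0,0],
])

```text
t: 5.12
tcp_pos: [0.5445, 0.1091, 0.164]
ee_rot: [-0.646, 0.646, 0.288, -0.287]
ft_force: [-0.4, 0.2, -1.1]
grip_width: 0.123
```

Run:
```python
from look import *
s,M=st();o=shot('c',{'scene':(265,175,80,80)},7)
c=viewer.calibration('scene');p=s['tcp_pos'];
for dz in(.005,-.014,-.018,-.022,-.052): print(dz,proj(c,p+[0,0,dz]))
```

```text
t 5.125 tcp [0.5445 0.1091 0.164 ] yaw 48.02 yaxis [ 1.1e-03 -3.0e-04 -1.0e+00] F [-0.42  0.22 -1.11] w 11.6
0.005 [[300.1130058  220.84735175]]
-0.014 [[299.77849134 226.22600548]]
-0.018 [[299.70926998 227.33960498]]
-0.022 [[299.64045833 228.44681418]]
-0.052 [[299.13705954 236.55281605]]
```

View pics/c_scene.png

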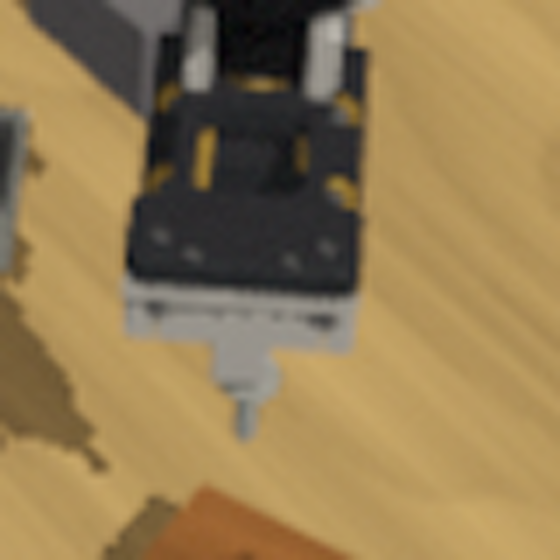

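Run:
```python
from look import *
import pickle
d=pickle.load(open('d0.pkl','rb'))
for n,(y0,y1,x0,x1) in (('top',(211,219,332,341)),('scene',(185,191,251,262))):
    g=d[n][0].astype(float).mean(2)[y0:y1,x0:x1];bg=np.median(g)
    for cap in (8,15,35,99):
        w=np.clip(bg-g,0,cap);w[w<2]=0;yy,xx=np.mgrid[y0:y1,x0:x1]
        q=((w*xx).sum()/w.sum(),(w*yy).sum()/w.sum());print(n,cap,np.round(q,2),onplane(d[n][2],[q],.06).round(4))
print('hole pred in scene',proj(d['scene'][2],(.5034,-.1423,.06)))
im,dep=viewer.grab_frame('scene')
print(im[226:240,292:308].astype(int).max(2)-im[226:240,292:308].astype(int).min(2))
```

```text
top 8 [335.91 214.95] [[ 0.5033 -0.1425  0.06  ]]
top 15 [335.79 214.89] [[ 0.5035 -0.1421  0.06  ]]
top 35 [335.81 214.93] [[ 0.5034 -0.1422  0.06  ]]
top 99 [335.84 214.91] [[ 0.5034 -0.1423  0.06  ]]
scene 8 [256.19 187.86] [[ 0.5039 -0.1403  0.06  ]]
scene 15 [256.28 187.83] [[ 0.5037 -0.1402  0.06  ]]
scene 35 [256.31 187.84] [[ 0.5036 -0.1402  0.06  ]]
scene 99 [256.31 187.84] [[ 0.5036 -0.1402  0.06  ]]
hole pred in scene [[255.95613219 187.39240329]]
[[89 90 83 44 11 11 11 11 11 12 12 26 65 92 94 94]
 [89 88 84 45 11 10 13 12 12 12 10 10 35 82 92 94]
 [90 90 82 43 10 10 13 12 12 11 10  9 25 66 93 93]
 [93 91 84 54 17 11 11 11 11 12 12 12 26 70 92 92]
 [91 92 91 83 54 19  9  9 10 11 12 13 35 83 90 90]
 [92 93 92 91 81 45 13 10 11 10 15 31 65 88 90 90]
 [93 92 92 91 91 78 42  9  9 16 43 73 88 89 89 90]
 [92 92 92 90 91 91 71  8 10 31 76 88 91 89 86 88]
 [92 92 92 92 91 92 72  9 10 31 79 88 90 88 88 87]
 [92 92 93 92 91 91 66  8  9 32 78 88 88 88 88 88]
 [90 91 92 93 92 89 61  8  9 33 81 88 87 88 88 88]
 [91 91 92 92 93 92 78 32 24 48 87 87 87 87 87 90]
 [90 89 91 90 93 92 88 73 63 76 91 88 89 89 86 88]
 [92 90 90 92 91 93 92 91 91 91 92 91 89 90 89 88]]
```

play_rows([
  [-0.35,-2,0,0,0],
  [-0.7,-4,0,0,0],
  [-0.7,-4.2,0,0,0],
  [-0.7,-4.2,0,0,0],
  [-0.7,-4.2,0,0,0],
  [-0.6,-4.2,0,0,0],
  [-0.3,-2.4,0,0,0],
  [0,0,-2,0,0],
  [0,0,-1,0,0],
  [0,0,0,0,0],
  [0,0,0,0,0],
])

```text
t: 6.6
tcp_pos: [0.5041, -0.1424, 0.1337]
ee_rot: [-0.646, 0.646, 0.288, -0.288]
ft_force: [-0.2, -0.4, -0.7]
grip_width: 0.123
```

Run:
```python
from look import *
s,M=st();o=shot('d',{'scene':(215,135,80,80)},7)
c=viewer.calibration('scene');p=s['tcp_pos'];
for dz in(-.022,-.045,-.0537): print(dz,proj(c,p+[0,0,dz]))
im=o['scene'][0].astype(int);a=im[174:192,248:266]
print(a.mean(2).astype(int))
```

```text
t 6.6 tcp [ 0.5041 -0.1424  0.1337] yaw 48.07 yaxis [ 2.e-04 -0.e+00 -1.e+00] F [-0.16 -0.36 -0.71] w 11.6
-0.022 [[255.08586707 174.03600003]]
-0.045 [[255.37581887 180.1158531 ]]
-0.0537 [[255.4832793  182.37138452]]
[[140 143 146 138 111 102 108 111 112 125 146 145 138 139 138 139 140 133]
 [140 140 143 139 117 107 109 111 127 138 149 140 139 139 138 140 140 140]
 [139 139 140 139 135 129 126 124 147 145 139 140 141 139 140 139 139 139]
 [139 140 139 140 140 136 125 112 117 128 133 144 144 141 141 139 140 139]
 [139 139 139 140 140 143 133 105 119 139 146 144 144 143 142 141 140 140]
 [120 122 124 124 128 133 125 114 130 136 142 141 143 143 143 144 142 142]
 [ 62  69  77  76  93 114 111 114 128 127 129 127 129 130 136 134 137 142]
 [ 61  64  62  62  75 100 103 112 130 121 105 104 105 107 106 106 123 144]
 [ 83  83  76  62  63  83 103 112 127 118 107 105 106 106 105 102 121 145]
 [105 105  98  78  62  76  97 111 116 111 105 105 104 106 105 104 121 146]
 [105 106 105  93  64  72  93 107 106 107 106 107 106 106 105 100 119 144]
 [106 107 106  98  83  92 105 107 108 107 108 106 107 107 106  99 114 140]
 [107 105 105 105 107 107 106 111 111 105 107 106 105 105 103  96 113 138]
 [105 107 107 104 105 104 106 107 102  92  99 107 106 107 101  93 117 138]
 [106 108 106 105 105 106 100  99  92  85  98 106 107 105  99  86 116 141]
 [106 106 105 105 106 105 105 104  99  99 105 106 107 107  96  81 114 140]
 [107 106 106 106 105 108 106 106 107 105 106 105 106 107  97  80 125 156]
 [107 105 106 107 106 106 107 105 106 104 106 106 104 105  93  86 132 161]]
```

View pics/d_scene.png

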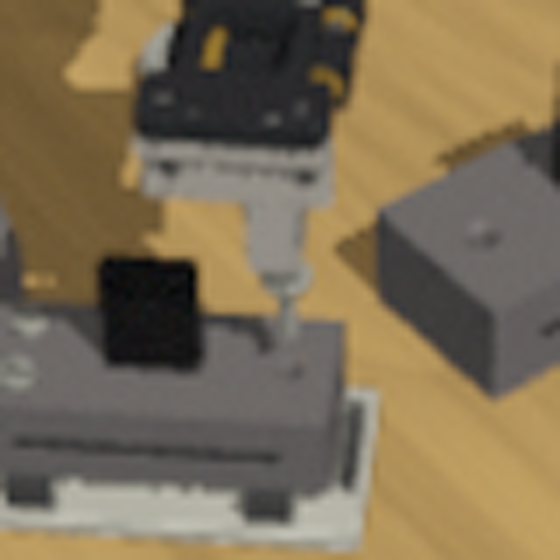

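play_rows([
  [-0.03,0,-0.8,0,0],
  [0,0,-0.6,0,0],
  [0,0,-0.3,0,0],
  [0,0,-0.2,0,0],
  [0,0,-0.2,0,0],
  [0,0,-0.2,0,0],
  [0,0,-0.2,0,0],
  [0,0,0,0,0],
])

```text
t: 7.65
tcp_pos: [0.5037, -0.1428, 0.1084]
ee_rot: [-0.646, 0.646, 0.288, -0.288]
ft_force: [0.3, -0.9, -1.2]
grip_width: 0.125
```

Run:
```python
from look import *
s,M=st();o=shot('e',{'scene':(215,135,80,80)},7)
```

```text
t 7.65 tcp [ 0.5037 -0.1428  0.1084] yaw 48.03 yaxis [ 1.e-04 -1.e-04 -1.e+00] F [ 0.27 -0.91 -1.19] w 11.7
```

View pics/e_scene.png

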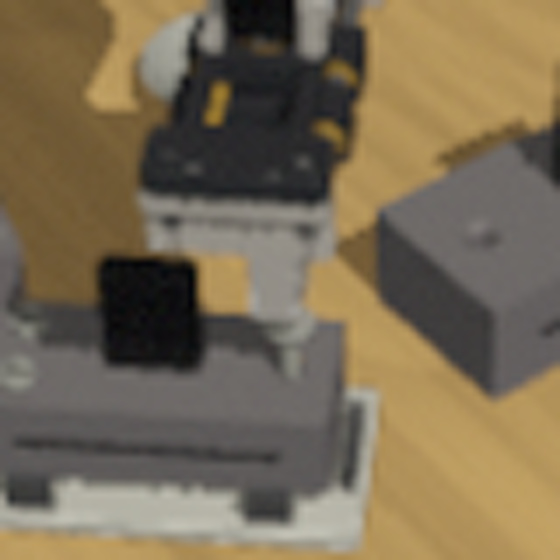

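The tip is at the hole (crop (291,372)) and the nominal tip depth is 5 mm below the mouth with no contact force, so it has entered.

play_rows([
  [0,0,-0.4,0,0],
  [0,0,-0.4,0,0],
  [0,0,-0.4,0,0],
  [0,0,-0.4,0,0],
  [0,0,-0.4,0,0],
  [0,0,0,0,0],
])

```text
t: 8.45
tcp_pos: [0.5035, -0.1428, 0.0881]
ee_rot: [0.646, -0.646, -0.288, 0.288]
ft_force: [1.9, -0.5, -2.6]
grip_width: 0.125
```

play_rows([
  [0,0,-0.2,0,0],
  [0,0,-0.2,0,0],
  [0,0,-0.15,0,0],
  [0,0,0,0,0],
])

```text
t: 8.95
tcp_pos: [0.5038, -0.1429, 0.0835]
ee_rot: [-0.646, 0.646, 0.288, -0.288]
ft_force: [-3.7, -0.2, 14.6]
grip_width: 0.122
```

Run:
```python
from look import *
s,M=st();o=shot('f',{'scene':(215,135,80,80)},7)
```

```text
t 8.95 tcp [ 0.5038 -0.1429  0.0835] yaw 48.03 yaxis [ 2.e-04 -6.e-04 -1.e+00] F [-3.74 -0.16 14.58] w 11.5
```

View pics/f_scene.png

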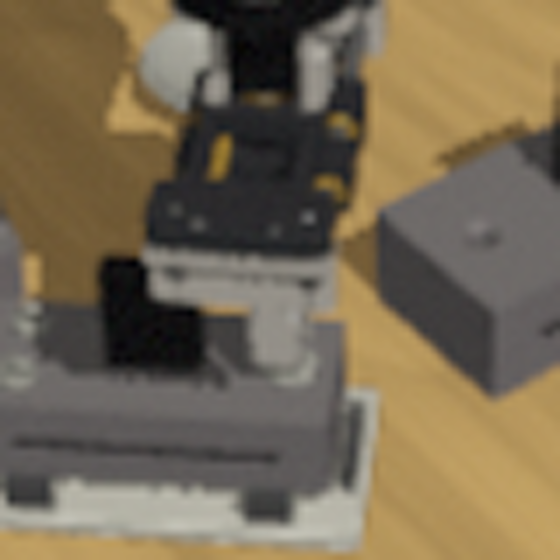

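The collar is on the module face at crop (290,365), the TCP is at the predicted 0.0835 m, and the push is 15 N, so the pin is home. I'll release, rise and look.

play_rows([
  [0,0,0,0,2.5],
  [0,0,0,0,4],
  [0,0,0,0,4],
  [0,0,0,0,4],
  [0,0,0,0,4],
  [0,0,1,0,4],
  [0,0,2,0,4],
  [0,0,4,0,4],
  [0,0,4,0,6],
  [0,0,2,0,8],
  [0,0,0,0,8],
])

```text
t: 10.38
tcp_pos: [0.5043, -0.1429, 0.2147]
ee_rot: [-0.645, 0.647, 0.288, -0.287]
ft_force: [0.0, -0.3, -0.3]
grip_width: 0.708
```

Run:
```python
from look import *
s,M=st();o=shot('g',{'scene':(195,135,80,80),'top':(300,160,80,80)},7)
import pickle;pickle.dump(o,open('d1.pkl','wb'))
```

```text
t 10.375 tcp [ 0.5043 -0.1429  0.2147] yaw 48.03 yaxis [ 0.0027 -0.0014 -1.    ] F [ 0.04 -0.3  -0.28] w 66.5
```

View pics/g_scene.png

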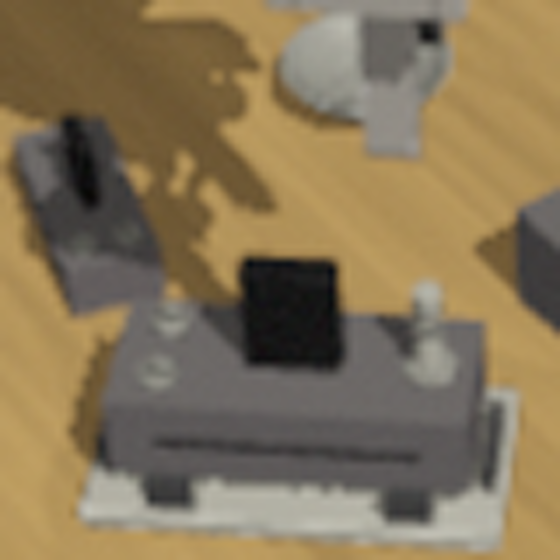

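View pics/g_top.png

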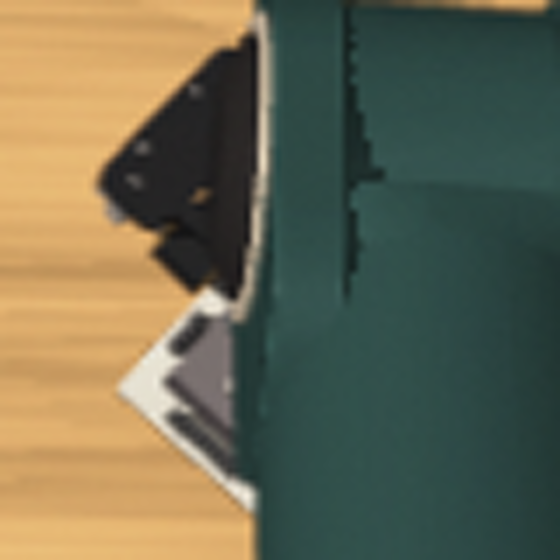

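Run:
```python
from h import *
import pickle
d=pickle.load(open('d1.pkl','rb'));d0=pickle.load(open('d0.pkl','rb'));c=d0['scene'][2]
h=np.array([.5032,-.1424])
print('pin top at .104',proj(c,[*h,.104]),'if 3mm up',proj(c,[*h,.107]),'collar',proj(c,[*h,.062]))
im=d['scene'][0].astype(int);g=im.mean(2)
print('pin region');print(g[173:192,250:264].astype(int))
m=((g<45)).astype(np.uint8);m[:168]=0;m[190:]=0;m[:,:222]=0;m[:,250:]=0
print('plate px extents',[ (r,*np.where(m[r])[0][[0,-1]]) for r in range(170,188,3) if m[r].any()])
ctr=np.array([.5441,-.1792]);u=np.array([-.743,.669]);v=np.array([-.669,-.743])
for a in(-20,20):
  for b in (-7,7): print(a,b,proj(c,[*(ctr+u*a/1e3+v*b/1e3),.112]),proj(d0['top'][2],[*(ctr+u*a/1e3+v*b/1e3),.112]))
```

```text
pin top at .104 [[255.45967886 175.96852468]] if 3mm up [[255.42212055 175.17037072]] collar [[255.9705828  186.84098134]]
pin region
[[146 143 141 141 141 141 139 138 138 137 138 137 138 139]
 [145 144 143 142 142 146 146 143 138 137 137 138 137 138]
 [142 146 145 146 152 160 163 153 139 138 139 139 139 137]
 [139 142 146 150 162 172 174 164 141 141 139 140 139 139]
 [138 138 142 142 146 165 171 162 146 143 142 140 138 139]
 [138 138 138 127 113 144 159 149 135 144 144 142 141 139]
 [124 124 125 118 105 129 145 142 130 142 140 142 142 140]
 [ 77  76  87  94  92 116 132 132 130 126 128 131 134 133]
 [ 63  63  60  75 102 126 132 117 110 105 106 105 105 108]
 [ 74  60  62  75  98 109 113 116 112 103 105 105 104 106]
 [ 96  76  63  64  88 119 134 133 117 105 105 104 106 103]
 [106  91  62  68 104 142 157 153 130 110 106 106 105 102]
 [104  97  78  76 106 142 157 156 143 128 110 105 104  97]
 [103 107 105 110 123 143 157 157 148 141 120 106 102  93]
 [105 105 114 134 142 142 154 153 148 141 114 106 101  88]
 [105 106 107 121 138 142 148 148 150 136 104 105 101  83]
 [106 105 103 105 121 134 135 139 139 123 104 104  96  79]
 [105 104 105 103 100 108 113 112 109 105 104 105  94  80]
 [104 105 106 105 105 105 104 103 105 105 104 103  92  85]]
plate px extents [(173, np.int64(230), np.int64(242)), (176, np.int64(230), np.int64(242)), (179, np.int64(229), np.int64(242)), (182, np.int64(230), np.int64(243)), (185, np.int64(230), np.int64(243))]
-20 -7 [[228.3893766  173.54167533]] [[353.60574489 192.39271601]]
-20 7 [[229.30086015 170.24721224]] [[357.15372505 195.70132368]]
20 -7 [[242.5580595  174.58861709]] [[344.28212534 202.27013282]]
20 7 [[243.35724801 171.27961608]] [[347.83890131 205.59824746]]
```

Pin top and collar rows (176.0 and about 187) match the fully home projection, and the plate extents match the prediction too. Next I'll go over the plate, about 4 mm toward the pin to balance the load.

play_rows([
  [1.2,-1.1,0,0,8],
  [1.3,-1.2,0,0,6],
  [1.2,-1.1,0,0,6],
  [0,0,-2,0,6],
  [0,0,-3,0,6],
  [0,0,-1,0,6],
  [0,0,0,0,6],
])

```text
t: 11.35
tcp_pos: [0.5407, -0.1768, 0.1526]
ee_rot: [0.646, -0.646, -0.288, 0.288]
ft_force: [-0.1, 0.1, 0.9]
grip_width: 0.64
```

Run:
```python
from look import *
s,M=st();o=shot('i',{'scene':(195,125,80,80)},7)
```

```text
t 11.35 tcp [ 0.5407 -0.1768  0.1526] yaw 48.03 yaxis [-9.e-04  6.e-04 -1.e+00] F [-0.1   0.12  0.87] w 60.1
```

View pics/i_scene.png

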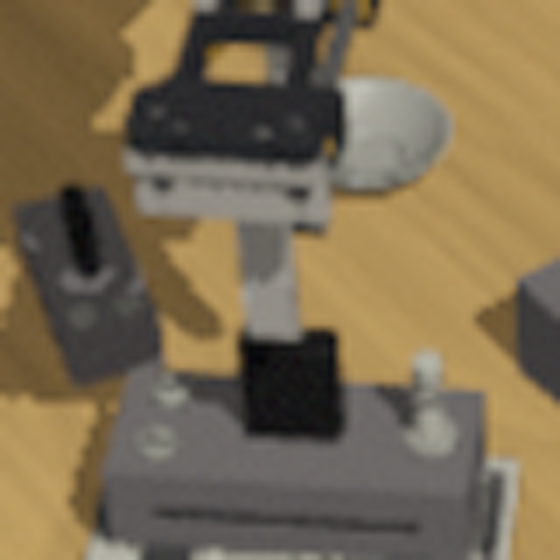

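Run:
```python
from look import *
s,M=st();c=viewer.calibration('scene');p=s['tcp_pos'];x=M[:,0]
for sgn in(1,-1):
  for b in (.030,.0425): print(sgn*b,proj(c,p+x*sgn*b+[0,0,-.014]))
for sgn in(1,-1):
  for b in (.030,.0425): print('lowered',sgn*b,proj(c,p+x*sgn*b+[0,0,-.014-.0646]))
```

```text
t 11.4 tcp [ 0.541  -0.1769  0.1534] yaw 48.03 yaxis [ 2.e-04  1.e-04 -1.e+00] F [0.82 0.08 0.44] w 59.8
0.03 [[234.72960927 172.1421862 ]]
0.0425 [[233.92615036 175.21510415]]
-0.03 [[238.42267872 158.00431698]]
-0.0425 [[239.15974529 155.18004651]]
lowered 0.03 [[236.3523802  189.39127356]]
lowered 0.0425 [[235.59148362 192.46582998]]
lowered -0.03 [[239.85509884 175.22541135]]
lowered -0.0425 [[240.55521584 172.39151456]]
```

The visible finger is the near one: its tip is expected at about (234,173) and is seen at about (233.6,173). It's on line, so I'll descend.

play_rows([
  [0,0,-2,0,6],
  [0,0,-2,0,6],
  [0,0,-1.5,0,6],
  [0,0,-0.9,0,6],
  [0,0,0,0,6],
  [0,0,0,0,4],
  [0,0,0,0,2],
  [0,0,0,0,0.5],
  [0,0,0,0,0],
  [0,0,0,0,0],
  [0,0,0,0,0],
  [0,0,0,0,0],
], force=30)

```text
t: 12.9
tcp_pos: [0.5407, -0.1766, 0.0888]
ee_rot: [0.646, -0.646, -0.288, 0.288]
ft_force: [2.6, 1.7, -4.1]
grip_width: 0.148
```

Run:
```python
from look import *
s,M=st();o=shot('j',{'scene':(195,125,80,80)},7)
```

```text
t 12.9 tcp [ 0.5407 -0.1766  0.0888] yaw 48.04 yaxis [ 1.e-04  2.e-04 -1.e+00] F [ 2.63  1.72 -4.12] w 13.9
```

View pics/j_scene.png

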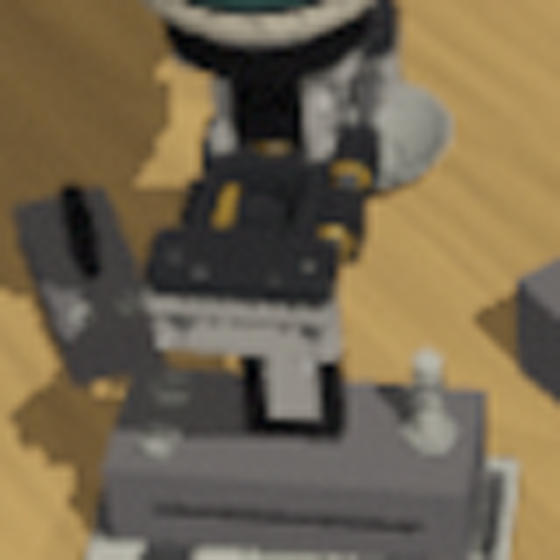

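The plate is gripped (13.9 mm opening), with the finger centred on it at crop (292,385) and the pin untouched. I'll raise the force and lift gently.

play_rows([
  [0,0,0,0,0],
  [0,0,0,0,0],
  [0,0,0.3,0,0],
  [0,0,0.5,0,0],
  [0,0,0.7,0,0],
  [0,0,1,0,0],
  [0,0,1,0,0],
  [0,0,0.5,0,0],
  [0,0,0,0,0],
], force=55)

```text
t: 14.08
tcp_pos: [0.5407, -0.177, 0.1293]
ee_rot: [-0.646, 0.646, 0.288, -0.288]
ft_force: [-0.4, -0.2, -6.4]
grip_width: 0.147
```

Run:
```python
from look import *
s,M=st();o=shot('k',{'scene':(190,105,90,90)},6)
```

```text
t 14.075 tcp [ 0.5407 -0.177   0.1293] yaw 48.02 yaxis [ 5.e-04 -5.e-04 -1.e+00] F [-0.45 -0.2  -6.41] w 13.8
```

View pics/k_scene.png

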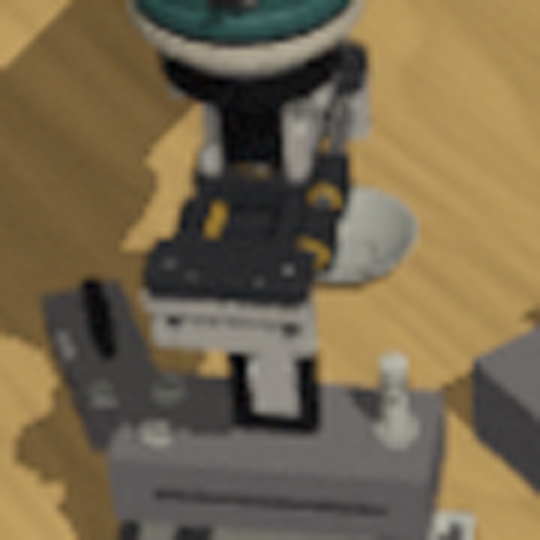

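The module has lifted clear and level with the pin upright at crop (395,395), and the load is 6.4 N. I'll take it to 12 cm.

play_rows([
  [0,0,0.5,0,0],
  [0,0,1,0,0],
  [0,0,1.2,0,0],
  [0,0,1.4,0,0],
  [0,0,1.4,0,0],
  [0,0,1.2,0,0],
  [0,0,0.8,0,0],
  [0,0,0.4,0,0],
  [0,0,0,0,0],
  [0,0,0,0,0],
  [0,0,0,0,0],
  [0,0,0,0,0],
])

```text
t: 15.62
tcp_pos: [0.5405, -0.1768, 0.2077]
ee_rot: [0.646, -0.646, -0.288, 0.288]
ft_force: [0.4, 0.6, -6.3]
grip_width: 0.152
```

Run:
```python
from look import *
s,M=st();o=shot('l',{'scene':(180,75,100,100)},6);st()
c=o['scene'][2];dz=s['tcp_pos'][2]-.0888;h=np.array([.5032,-.1424])+(s['tcp_pos'][:2]-[.5407,-.1766])
print('dz',dz,'pred pin top',proj(c,[*h,.104+dz]),'pred hole/collar',proj(c,[*h,.062+dz]))
u=np.array([-.743,.669]);v=np.array([.669,.743]);ctr=h-.055*u
print('pred near top corners',[proj(c,[*(ctr+a*u+.032*v),.06+dz]).round(1).tolist() for a in(-.075,.075)])
g=o['scene'][0].astype(int).mean(2);print(g[141:156,250:264].astype(int))
```

```text
t 15.625 tcp [ 0.5405 -0.1768  0.2077] yaw 48.03 yaxis [-3.e-04  1.e-04 -1.e+00] F [ 0.44  0.61 -6.31] w 14.3
t 15.675 tcp [ 0.5405 -0.1768  0.2078] yaw 48.03 yaxis [-2.e-04  0.e+00 -1.e+00] F [ 0.26 -0.59 -5.17] w 13.9
dz 0.1189218922870418 pred pin top [[253.86184418 141.82327027]] pred hole/collar [[254.4601676  154.46441226]]
pred near top corners [[[204.1, 159.2]], [[260.3, 163.3]]]
[[156 152 154 159 168 166 150 126 133 144 135 137 135 133]
 [156 151 157 172 173 176 160 123 129 142 134 136 135 134]
 [154 147 145 156 163 167 154 122 130 140 131 131 134 136]
 [147 141 128 132 151 158 147 116 128 144 133 131 132 134]
 [144 133 118 119 138 147 138 111 128 146 136 134 133 130]
 [149 135 105 116 132 143 134 119 137 139 136 136 134 134]
 [127 122 102 118 137 144 133 125 134 128 134 134 134 134]
 [ 76  94  97 110 132 139 131 115 113 116 120 121 122 129]
 [ 63  77  94 116 137 142 134 114 106 105 106 104 104 121]
 [ 61  63  85 114 130 137 130 113 105 106 104 103 101 113]
 [ 62  62  91 129 151 158 145 113 105 105 105 105  98 103]
 [ 63  68  92 128 151 158 148 125 115 105 105 106  97  99]
 [ 84 101 115 125 150 158 154 143 131 108 106 104  96 100]
 [105 125 139 130 147 157 153 148 137 112 105 105  94  98]
 [102 119 142 143 146 151 153 151 135 111 105 103  89 101]]
```

View pics/l_scene.png

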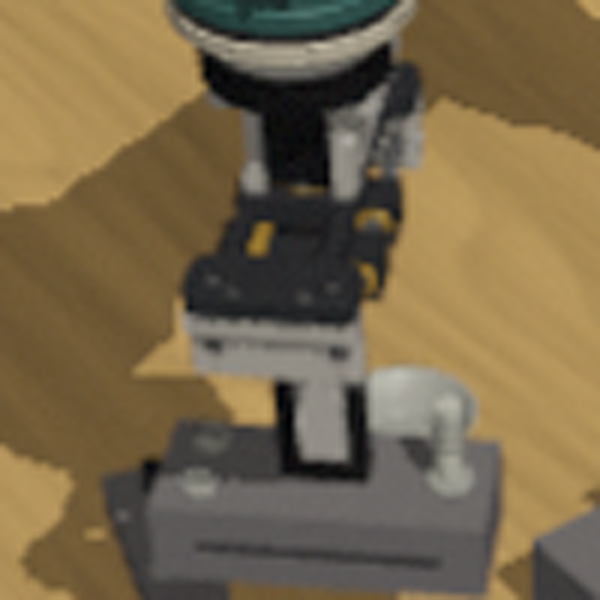

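The near top corners are at about (205,159) and (261.5,163), against a level prediction of (204,159) and (260,163). The pin top is at row 142, matching the fully home position. Everything is level and still, so I'll hand in.

Run:
```python
from look import *
st();print(arm.sign_off())
```

```text
t 15.675 tcp [ 0.5405 -0.1768  0.2078] yaw 48.03 yaxis [-2.e-04  0.e+00 -1.e+00] F [ 0.26 -0.59 -5.17] w 13.9
the job is handed in; nothing more can be done
None
```

I put the slim pin fully into the opening of the middle-sized module (the one in the cradle) and let it go. I then lifted the module by its grip plate and handed the job in at 15.7 s while still holding it. No verdict was reported.

- **Height and grip:** the module rose 11.9 cm, so its underside is about 139 mm above the table. The plate is held at a 13.9 mm opening with the grip set to 55 N, and the load on the wrist reads 5–6 N.
- **Level:** in the last picture the module's near top corners lie about 1 px (roughly 2–3 mm) to the right of where a level module would show them. Their rows match, so I saw no tilt.
- **Pin:** when I pushed it home, the collar met the module at the predicted height with about 15 N. Its top and collar still match the home position after the lift, and the fingers are clear of it.

**Disagreements and limits:**
- The two cameras differed by about 2 mm on the opening's position.
- The arm hid the module from the top camera after the first look, so all later checks rest on the scene camera and the arm's own readings.
- I did not measure the stout pin, screwdriver, dish and jar again at the end; none of my moves went near them.

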